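Gauge a welded bracket in the check fixture

TASK

Check the brown welded bracket in the blue check fixture: without lifting it off the fixture's base plate, slide it, standing upright on its foot, into the slot between the two blue cheeks until it is fully home against the end stop. Then push the check pin by its black knob through the bracket's hole until its collar seats against the brass bushing, and leave it there. Leave the white bracket, the tape measure and the plug gauge beside the fixture where they are.

Things in the scene. Friction and masses are not known exactly. Their poses are not given: they have to be found in the camera images.
- fixture: Check fixture bolted to the bench; place and yaw vary. Origin: underside of its aluminium base plate, on the slot's centre line; z up, +y along the slot towards the end stop. Base plate 12 mm thick, x -100 to +100, y -240 to +190 mm. Nothing on it is higher than 82 mm. The check pin's blue boss stands on the -x cheek: x -43 to -18, y +92 to +128, z 37 to 71.
- rail (a point): Point on the dark steel side rail's inner face, at (-30, -25, 18) mm in the fixture's frame. The rail runs along y from -200 to +150, x -42 to -30, top at z 24 mm. It guides one long side of the bracket's foot: with the foot flat against it, the bracket is square and its web is centred in the slot.
- mouth (a point): Entry of the slot, on its centre line at (0, 70, 48) mm in the fixture's frame. The slot is 7.5 mm wide (x) between two blue cheeks, each 14 mm thick, y +70 to +150, z 24 to 72 mm, so the foot passes beneath them. Before it the cheeks flare to a 25 mm wide opening at y +50.
- slot_end (a point): Foot of the blue end stop's face, at (0, 150, 12) mm in the fixture's frame, on the plate's top. The stop spans x -44 to +40, y +150 to +172, top at z 78 mm. Fully home, the bracket's leading end touches it and the bracket's origin is at (0, 90, 12) in the fixture's frame, axes parallel.
- bracket: Brown bracket to be checked, 4 mm steel, 0.5 to 0.8 kg, loose on the base plate before the slot, within 0.3 rad of its direction. Origin: centre of the foot's underside; z up, +y its leading end. Foot 60 (x) by 120 (y) mm. Upright web in the plane x = 0, y -56 to +60, top at z 79. Upright end plate, the face to push on: y -60 to -56, 60 wide, top at z 79. Friction on the plate about 0.6.
- hole (a point): Centre of the 14 mm hole through the bracket's web, at (0, 20, 42) mm in the bracket's frame; the hole's axis is the bracket's x. When the bracket is home it lies on the check pin's axis.
- pin (a joint): Travel of the check pin along the fixture's +x, m: 0 drawn back (0 to 0.006 at the start, nose inside the cheek), 0.0345 fully in (collar on the brass bushing, nose out of the far cheek). 11 mm steel pin with tapered nose, axis at fixture y 110, z 54 mm. Needs about 3 N (plus 12 N per m/s) to move and stays where it is left.
- knob (a point): Centre of the outer flat face of the pin's black round knob (32 mm diameter, 14 mm thick), the face to push towards the fixture's +x; drawn back it is at (-97, 110, 54) mm in the fixture's frame, fully in at (-62.5, 110, 54).
- checked: White bracket of the same shape, already checked, standing on the bench beyond the end stop; not to be disturbed. Origin: centre of the underside of its foot.
- tape_measure: Yellow tape measure, 70 by 36 by 66 mm high, on the bench behind the loading end of the fixture; not to be disturbed. Origin: centre of its underside.
- gauge: Small double-ended plug gauge, 115 mm long, 18 mm thick, lying on the bench beside the fixture; not to be disturbed. Origin: middle of its underside.
There are look-alikes about, which are no part of the job. What is shaped like the bracket but green, orange or turquoise is not meant.

How it is judged (in metres and radians):
On the way, in this order (a step that is already met when the one before it is completed fails the run):
1. the bracket stands upright in the slot, fully home against the end stop, with the pin not yet across the slot (y of bracket in the frame of fixture above 0.088 m and x of bracket in the frame of fixture between -0.0035 and 0.0035 m and angle between the y axis of bracket and the y axis of fixture, either way round below 0.05 rad and angle between bracket's own z axis and vertical below 0.05 rad and value of joint pin below 0.012 m), for 0.2 s.
2. the check pin is pushed through the bracket's hole, collar on the bushing (value of joint pin above 0.0325 m and y of bracket in the frame of fixture above 0.0875 m), for 0.2 s.
At the end, for the whole second after the job is handed in: The bracket stands upright and at rest on the base plate in the slot (web within 3.5 mm of the slot's centre line, square and upright to 0.05 rad), within 2.5 mm of the end stop, and the check pin is through its hole, within 2 mm of fully in (all of step 2 and x of bracket in the frame of fixture between -0.0035 and 0.0035 m and z of bracket in the frame of fixture below 0.015 m and angle between the y axis of bracket and the y axis of fixture, either way round below 0.05 rad and angle between bracket's own z axis and vertical below 0.05 rad and linear speed of bracket below 0.01 m/s); the robot touches nothing.
It fails at once if the bracket is lifted more than 20 mm off the base plate (z of bracket in the frame of fixture above 0.032 m).
It fails at once if the bracket is tipped over (leaning more than 0.4 rad) (angle between bracket's own z axis and vertical above 0.4 rad).
It fails at once if the checked bracket, tape measure or plug gauge is moved more than 20 mm (distance of any of checked, tape_measure, gauge from where it was at the start of the episode above 0.02 m).
It also fails if it takes over 61 s, if anything falls off the work surface, if the arm or the gripper's body presses on something with over 40 N, if the wrist force passes 120 N, or if a joint passes its speed limit or range.

ROBOT

A 6-joint arm with a two-finger parallel gripper is mounted at the origin on the work surface. World frame = base frame: x ahead of the robot, y to its left, z up, the work surface at z = 0. Lengths are in mm, angles in rad, forces in N, time in s.
With the tool pointing down it reaches from about 325 to 1000 mm from the base axis. Payload 5.1 kg.
Tool frame: the origin (TCP) lies at the very end of the fingers, on their centre line; the grasp point (between the pads) lies 19 mm behind it; y points along the fingers, x is the direction in which the jaws open and shut, and the axes are right-handed (so a half turn about y gives the same grasp; the last joint's range is limited). The gripper opens to 85 mm and grips with 20 to 120 N. Pads are 22 mm wide; open, the fingers measure 114 mm over their backs; the gripper's body (76 mm by 85 mm) begins 54 mm behind the grasp point. The pads swing forward as they close: fully open they stand 13 mm farther back than shut.
Start: joints at [1.097, 0.124, 1.65, -0, 1.367, -0.083], TCP at [247.623, 600.972, 231.322] pointing down, gripper open.
Joint ranges: [-2.61, 2.61], [-1.02, 2.33], [0.03, 2.71], [-1.35, 4.49], [0.32, 2.68], [-2.91, 2.91]. Speed limits (rad/s): [2.57, 2.57, 3.14, 3.14, 3.14, 3.14].

INTERFACE

Orientations are given as a unit quaternion [x, y, z, w].
In Python, from rig import bot gives the robot as it stands.
- The arm moves only by the shell command python3 -m handwheel 'ROWS' [FORCE]. ROWS is JSON, a list of rows, each a list of 7 numbers: the shift along the tool's x, y, z in units of 25 mm (1.0 is 25 mm), then the turn, a rotation vector about the tool's x, y, z in units of 6 degrees (1.0 is 6 degrees), then the finger opening in mm, from 0 to 85.4. In form: [[dx, dy, dz, ax, ay, az, fingers], ...]. A call has 1 to 8 rows; each row is the pose to reach, as a shift and turn from the pose measured when the call began, along the tool's axes at that moment; what a row does not reach only later rows make up. A row lasts 1/8 s, in which the tool goes at most 62.5 mm and 10.7 degrees, less where a joint would pass 70% of its speed; a pose out of reach is approached as far as the arm can. A call with a gripper value outside its range is refused whole. The fingers move at their own pace and stop on an object; FORCE is the grip in N (left out, the last holds). Time passes only in rows, so rows that repeat a pose let the fingers close. It gives the time, the measured TCP pose, the force and the opening at its end, in the units of the state.
- bot.read_state(): the state, without advancing time (a new reading comes with each control period).
- bot.capture(name): name is "scene" or "side" or "wrist"; returns a dict with "pixels" (400x640x3 uint8, red, green, blue), "depth" (400x640 float32, mm along the optical axis (not along the pixel's ray), 0 where there is no reading), "fx", "fy", "cx", "cy" (pixels), "R" (3x3) and "t" (3): a world point X has camera coordinates R X + t; the wrist camera has in their place "mount" (4x4, takes a point from camera to tool coordinates, whose origin is the TCP and whose axes are the tool frame's). Camera axes: x right, y down, z forward; pixel columns grow to the right and rows downward; lengths in mm; the calibration is good to about 2 mm. A picture is of the moment at which its call begins: read the wrist's pose just before it.
- bot.close_job(): hands the job in, once; it reports no verdict.
The state is a dict: "time_s": time; "joint_positions": joint angles; "dq": joint speeds; "joint_torque": joint torques, N m; "eef_pos": TCP position; "eef_rot": TCP orientation; "wrist_force": force on the tool from outside, world axes, zero at the start; "wrist_torque": the same for the moment, N m; "finger_gap": finger opening in mm.
Only numpy, scipy, OpenCV 4.12 (cv2) and the standard library are available. Lean on these libraries where they do the work, as an engineer would, in place of code of your own. Each camera call takes 0.05 s, during which the arm holds its last target. There are 200 camera calls.

## Working session

There is one attempt and no reset: what is moved stays moved. The work goes in short steps, Python scripts to look and compute and a shell command to move; the robot and the scene stay as the last step left them, time stands still between calls to the robot, and variables do not carry over. Pictures are saved under pics/ and viewed, about 8 in all and at most 12, crops included, and the job is handed in when it is done.

```bash
mkdir -p pics; ls
cat > h.py <<'E'
import numpy as np, cv2
from rig import bot
def save(n,c): 
    cv2.imwrite(f'pics/{n}.png',c['pixels'][:,:,::-1]); np.savez(f'{n}.npz',**c)
E
python3 - <<'E'
from h import *
print(bot.read_state())
for n in ('scene','side','wrist'): save(n+'0',bot.capture(n))
E
```

```text
pics
{'time_s': 0.0, 'joint_positions': array([ 1.09738679e+00,  1.24508569e-01,  1.65170175e+00, -1.66479155e-05,
        1.36750068e+00, -8.26027039e-02]), 'dq': array([ 0.00048524,  0.00055565, -0.00132694,  0.0006542 ,  0.00172905,
       -0.000283  ]), 'joint_torque': array([-6.06869871e-04, -4.23631096e+01, -3.65440965e+01, -5.09966469e-05,
        6.93830676e-03,  1.11771089e-05]), 'eef_pos': array([247.35477884, 600.4208337 , 230.03438058]), 'eef_rot': array([ 0.58793381,  0.39275255, -0.39405613, -0.58719591]), 'wrist_force': array([ 0.24547518, -0.61123973, -0.44169792]), 'wrist_torque': array([-0.01014417, -0.03498685, -0.00641993]), 'finger_gap': 85.46329813783086}
```

View pics/scene0.png

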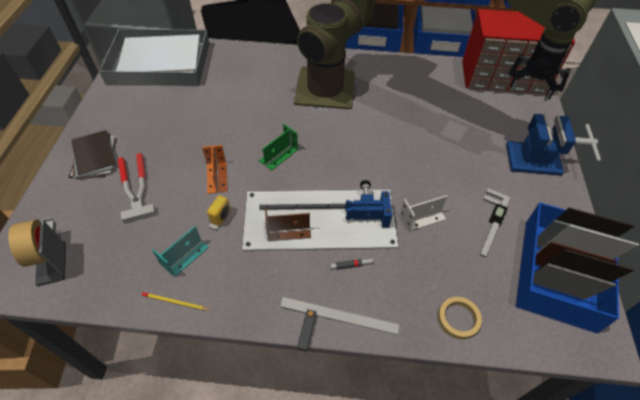

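View pics/side0.png

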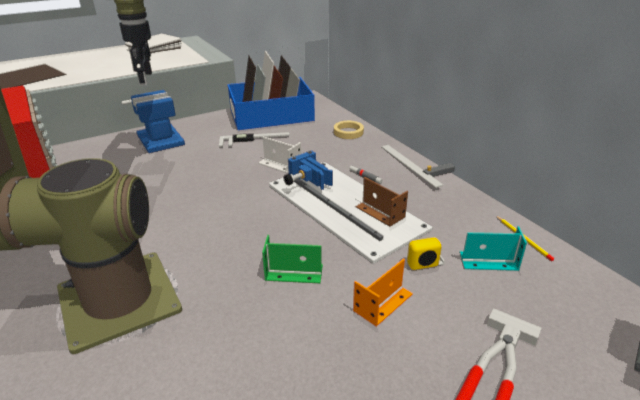

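The scene picture shows the fixture plate at (243–398, 190–250) with its stop end to the right. The brown bracket is at (288,226) on the plate. The look-alikes are green (280,147), orange (215,168) and turquoise (182,250), all on the bench. The white bracket is at (425,212), the tape measure at (218,210) and the gauge at (352,264). Only the brown one on the plate fits, so I'll confirm it in an enlarged crop.

Run:
```python
from h import *
c=dict(np.load('scene0.npz'))
im=c['pixels'][175:265,200:460,::-1]
cv2.imwrite('pics/crop1.png',cv2.resize(im,None,fx=3,fy=3,interpolation=cv2.INTER_CUBIC))
print(c['fx'],c['R'],c['t'])
```

```text
453.79908191249035 [[-0.10171025  0.99471683  0.01390881]
 [ 0.80415616  0.09044013 -0.58749762]
 [-0.58565168 -0.04856968 -0.80910635]] [  10.40998043 -420.14031741 1658.16010713]
```

View pics/crop1.png

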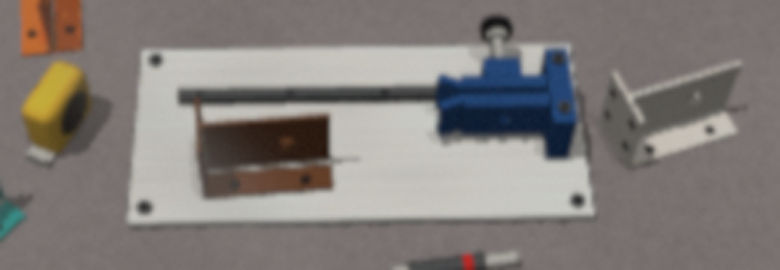

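The crop shows the brown bracket on the plate, with its end plate to the left at crop x≈200 and its web pointing right to the slot. The knob is at crop (495,28). Next I'll measure the plate and bracket from depth.

```bash
cat >> h.py <<'E'
def cloud(c):
    v,u=np.mgrid[0:400,0:640]; d=c['depth'].astype(float)
    P=np.stack([(u-c['cx'])/c['fx']*d,(v-c['cy'])/c['fy']*d,d],-1)
    if 'mount' in c:
        from scipy.spatial.transform import Rotation as R
        P=P@c['mount'][:3,:3].T+c['mount'][:3,3]
        W=P@R.from_quat(c['q']).as_matrix().T+c['p']
    else: W=(P-c['t'])@c['R']
    W[d<=0]=np.nan
    return W
E
python3 - <<'E'
from h import *
c=dict(np.load('scene0.npz')); W=cloud(c); p=c['pixels'].astype(int)
r,g,b=p[...,0],p[...,1],p[...,2]
box=np.zeros((400,640),bool); box[175:262,238:402]=1
pl=box&(W[...,2]>5)&(W[...,2]<20)
q=W[pl]; print(len(q),np.median(q[:,2]))
rc=cv2.minAreaRect(q[:,:2].astype(np.float32)); print('plate',rc, cv2.boxPoints(rc))
# white-only ray cast onto z=12
wh=box&(r>120)&(abs(r-b)<40)&pl
print(cv2.minAreaRect(W[wh][:,:2].astype(np.float32)))
br=box&(r>g*1.3)&(r>b*1.5)&(W[...,2]>0)
B=W[br]; print('brown',len(B),np.nanmin(B,0),np.nanmax(B,0))
for lo,hi in((8,20),(30,75),(75,100)):
    s=B[(B[:,2]>lo)&(B[:,2]<hi)]; print(lo,len(s), s.min(0),s.max(0) if len(s) else '', cv2.minAreaRect(s[:,:2].astype(np.float32)))
s=B[(B[:,2]>35)&(B[:,2]<85)]
y0=s[:,1].min()
print('web?',cv2.fitLine(s[s[:,1]>y0+20][:,:2].astype(np.float32),cv2.DIST_HUBER,0,.01,.01).ravel())
bl=(r<50)&(b<50);K=box.copy();K[:]=0;K[178:195,358:374]=1
s=W[bl&K&(W[...,2]>25)];print('knob',len(s),np.median(s,0),s.min(0),s.max(0))
blu=box&(b>r*1.6)&(b>60); s=W[blu&(W[...,2]>60)]; print('blue',cv2.minAreaRect(s[:,:2].astype(np.float32)),s.min(0),s.max(0))
for n,(a,bb,cc,d) in dict(white=(190,230,402,450),tape=(195,232,205,230),gauge=(255,272,328,376)).items():
    s=W[a:bb,cc:d].reshape(-1,3); s=s[s[:,2]>8]; print(n,s.min(0),s.max(0))
E
```

```text
6657 12.670489506268774
plate ((569.2322998046875, 40.81671142578125), (309.56854248046875, 488.6400146484375), 6.303116321563721) [[ 388.56024  266.6663 ]
 [ 442.2072  -219.01988]
 [ 749.90436 -185.03287]
 [ 696.2574   300.65332]]
((569.8087768554688, 38.47248840332031), (303.1242980957031, 489.23828125), 5.258762836456299)
brown 564 [ 6.01011647e+02 -1.02311219e+02  1.22322076e-02] [714.64576403 157.46726901  94.06648188]
8 192 [601.01164663 -64.86464818   8.72345671] [711.16682571 157.46726901  19.98075672] ((652.8861083984375, 52.22918701171875), (231.51226806640625, 65.37093353271484), 76.78594207763672)
30 228 [621.58933277 -65.5212744   31.60865068] [640.9218757   15.12879438  74.95515072] ((630.9789428710938, -25.21640396118164), (8.567955017089844, 81.50359344482422), 10.877349853515625)
75 126 [ 618.76020639 -102.31121891   75.35821592] [643.68801135  14.98604949  94.06648188] ((632.193115234375, -43.887855529785156), (117.37679290771484, 24.44630241394043), 88.81632995605469)
web? [ 1.9841160e-01 -9.8011881e-01  6.3031317e+02 -1.6210728e+01]
knob 22 [478.34212883 162.13941132  67.03139808] [474.17968498 152.51001154  63.062736  ] [486.05220562 175.73162508  72.54587261]
blue ((555.9077758789062, 178.01708984375), (123.17674255371094, 83.49130249023438), 88.91545867919922) [515.07553171 115.81456416  60.22536143] [598.60552749 239.01680887  86.77327075]
white [509.21894751 272.19958584   8.01452369] [591.65309237 395.51467926  83.69201617]
tape [ 570.31085815 -268.85968592    8.18267218] [ 650.44455895 -218.50987731   71.13611319]
gauge [698.82839776  86.08298782   8.66142117] [737.1433383  198.56435284  23.08592384]
```

Run:
```python
from h import *
c=dict(np.load('scene0.npz'))
def ray(u,v,z):
    d=c['R'].T@np.array([(u-c['cx'])/c['fx'],(v-c['cy'])/c['fy'],1]); o=-c['R'].T@c['t']
    return (o+d*(z-o[2])/d[2])[:2]
f=lambda x,y:(200+(x-1)/3,175+(y-1)/3)
for n,pt,z in [('TL',(142,48),12),('TR',(570,45),12),('BR',(594,212),12),('BL',(128,218),12),('holeTL',(155,60),12),('holeBL',(144,207),12),('holeBR',(578,200),12),('railL',(178,92),24),('railR',(436,90),24),('webendtop',(330,115),91),('footBL',(204,196),16),('footBR',(332,187),16),('knob',(493,28),66)]:
    print(n,ray(*f(*pt),z).round(1))
w=dict(np.load('wrist0.npz')); print(w['mount'].round(3),w['fx'])
s=bot.read_state(); from scipy.spatial.transform import Rotation as R; print(R.from_quat(s['eef_rot']).as_matrix().round(3))
```

```text
TL [ 505.5 -184.2]
TR [453.4 242.3]
BR [646.6 267.1]
BL [ 700.  -158.1]
holeTL [ 518.8 -168.4]
holeBL [ 686.9 -145.9]
holeBR [635.3 252.2]
railL [ 563.3 -135.9]
railR [533. 112.]
webendtop [619.8  19.2]
footBL [671.5 -92.4]
footBR [648.8  23.9]
knob [483.7 161.2]
[[ 1.00000e+00 -1.00000e-03  1.00000e-03  3.65000e-01]
 [-1.00000e-03 -3.18000e-01  9.48000e-01 -1.42642e+02]
 [-1.00000e-03 -9.48000e-01 -3.18000e-01  8.10770e+01]
 [ 0.00000e+00  0.00000e+00  0.00000e+00  1.00000e+00]] 350.33299906966784
[[ 0.381 -0.001 -0.925]
 [ 0.925 -0.001  0.381]
 [-0.002 -1.     0.   ]]
```

```bash
cat >> h.py <<'E'
from scipy.spatial.transform import Rotation as R
FO=np.array([573.3,66.6,0.]); FY=0.122
RF=R.from_euler('z',FY).as_matrix()
def plan(xyz,yaw,tilt=None):
    "fixture-frame TCP target (mm) and tool-x yaw in fixture, tool down -> row units"
    s=bot.read_state(); R0=R.from_quat(s['eef_rot']).as_matrix(); p=s['eef_pos']
    Rt=RF@R.from_euler('z',yaw).as_matrix()@np.array([[1,0,0],[0,0,1],[0,-1,0]]).astype(float)
    d=R0.T@(FO+RF@np.array(xyz,float)-p)/25
    w=np.degrees(R.from_matrix(R0.T@Rt).as_rotvec())/6
    print('t',round(s['time_s'],2),'fix pos',(RF.T@(p-FO)).round(1),'d',d.round(3),'w',w.round(3),'F',(RF.T@s['wrist_force']).round(1),'gap',round(s['finger_gap'],1))
E
python3 -c "
from h import *
ex=np.array([np.cos(.072),np.sin(.072)]);ey=np.array([-ex[1],ex[0]]);b=np.array([44,-112.8])
print((b+ey*-43),b+ey*-43)
plan([*(b+ey*-43),200],0.072)"
```

```text
[  47.09332575 -155.68859214] [  47.09332575 -155.68859214]
t 0.15 fix pos [-258.5  569.6  230.3] d [-19.282   1.241 -24.885] w [ 6.000e-03  9.415e+00 -1.500e-02] F [ 0.2 -0.2 -0.3] gap 85.2
```

```bash
python3 -m handwheel '[[-1.4,0,-1.8,0,0.7,0,85],[-2.8,0,-3.6,0,1.4,0,85],[-4.2,0,-5.4,0,2.1,0,85],[-5.6,0,-7.2,0,2.8,0,85],[-7,0.2,-9,0,3.5,0,85],[-8.4,0.4,-10.8,0,4.2,0,85],[-9.8,0.6,-12.6,0,4.9,0,85],[-11.2,0.6,-14.4,0,5.6,0,85]]' 20
python3 -c "
from h import *
plan([47.1,-155.7,200],0.072)"
```

```text
time_s: 1.15
eef_pos: [473.8, 202.7, 215.0]
eef_rot: [0.677, 0.205, -0.207, -0.676]
wrist_force: [1.2, 0.8, -1.6]
finger_gap: 84.8
t 1.15 fix pos [-82.2 147.2 215. ] d [ -0.862   0.608 -13.144] w [ 0.009  3.793 -0.02 ] F [ 1.3  0.6 -1.6] gap 84.8
```

```bash
python3 -m handwheel '[[-0.12,0,-1.8,0,0.5,0,60],[-0.24,0.1,-3.6,0,1,0,60],[-0.4,0.2,-5.5,0,1.5,0,60],[-0.5,0.3,-7.5,0,2.1,0,60],[-0.6,0.4,-9.5,0,2.7,0,60],[-0.75,0.5,-11.5,0,3.3,0,60],[-0.86,0.6,-13.1,0,3.79,0,60],[-0.86,0.6,-13.14,0,3.79,0,60]]' 20
python3 - <<'E'
from h import *
s=bot.read_state(); plan([47.1,-155.7,200],0.072)
c=dict(bot.capture('wrist')); c['q']=s['eef_rot'];c['p']=s['eef_pos']; save('wrist1',c)
E
```

```text
time_s: 2.15
eef_pos: [639.3, -84.4, 199.1]
eef_rot: [0.704, 0.066, -0.069, -0.703]
wrist_force: [-0.1, 0.0, -0.3]
finger_gap: 59.9
t 2.15 fix pos [  47.2 -157.9  199.1] d [ 0.003 -0.034  0.087] w [ 0.009 -0.027 -0.031] F [-0.1  0.  -0.3] gap 59.9
```

View pics/wrist1.png

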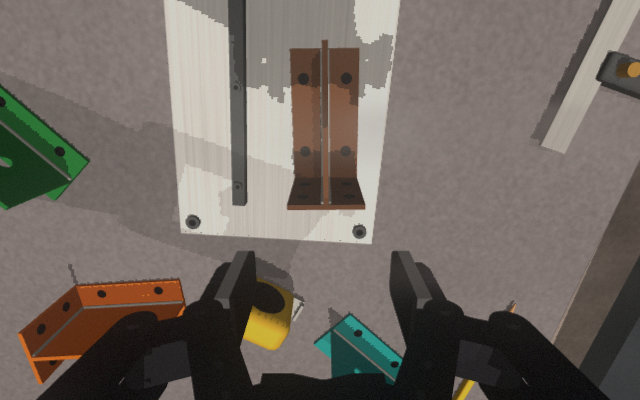

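The wrist view shows the brown web running from (325,40) to (325,204), with the end plate's top edge near row 207 (cols 288–364). The rail is at column 238. The web is parallel to the tool, and the tape measure is at (265,315).

Run:
```python
from h import *
c=dict(np.load('wrist1.npz'))
M=R.from_quat(c['q']).as_matrix()
def ray(u,v,z):
    d=np.array([(u-c['cx'])/c['fx'],(v-c['cy'])/c['fy'],1]); d=M@c['mount'][:3,:3]@d; o=M@c['mount'][:3,3]+c['p']
    return (RF.T@(o+d*(z-o[2])/d[2]-FO)).round(1)
for n,u,v,z in [('web lead top',324.5,41,91),('web tail top',325,204,91),('epL',288,207,91),('epR',364,207,91),('footlead L',291,49,16),('footlead R',359,49,16),('rail in near',246,205,24),('rail in far',246,0,24),('plate BL',181,234,12),('plate BR',371,243,12)]: print(n,ray(u,v,z))
```

```text
web lead top [ 41.8 -54.8  91. ]
web tail top [  50.2 -169.1   91. ]
epL [  22.1 -173.5   91. ]
epR [  80.1 -169.5   91. ]
footlead L [ 13.1 -56.8  16. ]
footlead R [ 71.6 -52.8  16. ]
rail in near [ -24.1 -200.3   24. ]
rail in far [-23.9 -23.   24. ]
plate BL [ -93.9 -241.8   12. ]
plate BR [ 103.4 -238.3   12. ]
```

```bash
python3 -m handwheel '[[0.09,1.5,0.19,0,0,0,40],[0.09,3,0.19,0,0,0,40],[0.09,4.3,0.19,0,0,0,40],[0.09,4.85,0.19,0,0,0,40],[0.09,4.85,0.19,0,0,0,40]]' 20
python3 -c "
from h import *
plan([49.1,-153.5,77],0.072)"
```

```text
time_s: 2.82
eef_pos: [639.0, -77.2, 77.4]
eef_rot: [0.704, 0.067, -0.07, -0.704]
wrist_force: [0.1, 0.1, 0.6]
finger_gap: 39.9
t 2.83 fix pos [  47.7 -150.7   77.4] d [ 0.046  0.015 -0.115] w [-0.004 -0.003 -0.047] F [0.1 0.1 0.6] gap 39.9
```

```bash
python3 -m handwheel '[[0.05,0,-0.09,0,0,0,40],[0.05,0,-0.09,0,0,0,3],[0.05,0,-0.09,0,0,0,3],[0.05,0,-0.09,0,0,0,3],[0.05,0,-0.09,0,0,0,3],[0.05,0,-0.09,0,0,0,3],[0.05,0,-0.09,0,0,0,3]]' 25
python3 - <<'E'
from h import *
s=bot.read_state();plan([49.1,-153.5,77],0.072)
c=dict(bot.capture('wrist')); c['q']=s['eef_rot'];c['p']=s['eef_pos']; save('wrist2',c)
E
```

```text
time_s: 3.7
eef_pos: [640.6, -79.5, 78.3]
eef_rot: [0.704, 0.067, -0.07, -0.704]
wrist_force: [-4.2, -0.8, 4.9]
finger_gap: 3.5
t 3.7 fix pos [  49.  -153.2   78.3] d [ 0.003  0.052 -0.011] w [ 0.001  0.001 -0.052] F [-4.2 -0.3  4.9] gap 3.5
```

View pics/wrist2.png

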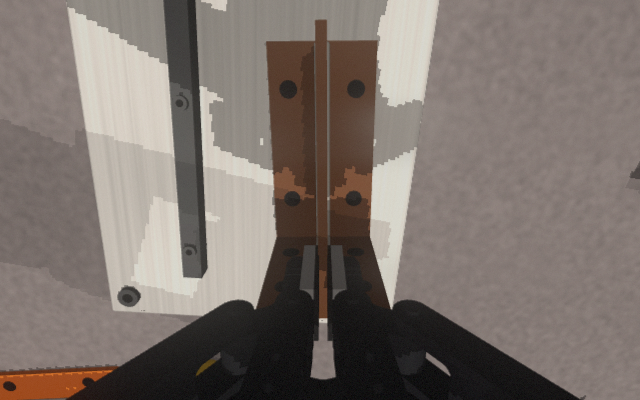

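The web is held between the pads around (321,280), the gap is 3.5 mm, and the rail's inner edge runs (192,0)–(206,275). I'll now slide it towards the rail while squaring it up.

```bash
python3 -m handwheel '[[-0.2,0,0.2,0,0.1,0,3],[-0.45,0,0.5,0,0.2,0,3],[-0.75,0,0.8,0,0.35,0,3],[-1.05,0,1.1,0,0.5,0,3],[-1.3,0,1.4,0,0.6,0,3],[-1.5,0,1.6,0,0.69,0,3],[-1.53,0,1.64,0,0.69,0,3],[-1.53,0,1.64,0,0.69,0,3]]' 30
python3 - <<'E'
from h import *
s=bot.read_state();plan([3.5,-90,78],0)
c=dict(bot.capture('wrist')); c['q']=s['eef_rot'];c['p']=s['eef_pos']; save('wrist3',c)
E
```

```text
time_s: 4.75
eef_pos: [594.6, -46.2, 78.2]
eef_rot: [-0.706, -0.041, 0.045, 0.706]
wrist_force: [-0.1, -0.2, -0.9]
finger_gap: 3.3
t 4.75 fix pos [   7.4 -114.6   78.2] d [-0.155  0.011  0.984] w [-0.004 -0.001 -0.065] F [-0.2 -0.2 -0.9] gap 3.3
```

View pics/wrist3.png

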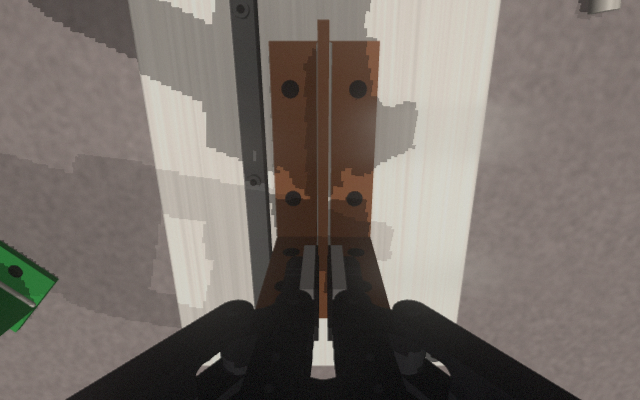

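The foot's left edge (269–276) is parallel to the rail's inner edge (262–270), with a gap of about 4 mm. That agrees with a slot centre at my x≈3.5. I'll close in on the rail while sliding forward.

```bash
python3 -m handwheel '[[-0.05,0,0.2,0,0,0,3],[-0.1,0,0.5,0,0,0,3],[-0.14,0,0.8,0,0,0,3],[-0.18,0,1.1,0,0,0,3],[-0.2,0,1.4,0,0,0,3],[-0.22,0,1.5,0,0,0,3],[-0.22,0,1.5,0,0,0,3]]' 30
python3 - <<'E'
from h import *
plan([3.5,-90,78],0)
E
```

```text
time_s: 5.68
eef_pos: [585.0, -9.1, 78.5]
eef_rot: [-0.706, -0.041, 0.045, 0.706]
wrist_force: [2.7, 0.4, -3.6]
finger_gap: 3.5
t 5.67 fix pos [  2.4 -76.6  78.5] d [ 0.044  0.02  -0.537] w [-0.011  0.002 -0.055] F [ 2.8  0.1 -3.6] gap 3.5
```

```bash
python3 -m handwheel '[[-0.04,0,0.2,0,0,0,3],[-0.06,0,0.4,0,0,0,3],[-0.06,0,0.5,0,0,0,3],[-0.06,0,0.5,0,0,0,3]]' 30
python3 - <<'E'
from h import *
s=bot.read_state();plan([2,40,78],0)
c=dict(bot.capture('wrist')); c['q']=s['eef_rot'];c['p']=s['eef_pos']; save('wrist4',c)
E
```

```text
time_s: 6.18
eef_pos: [582.7, 3.1, 79.1]
eef_rot: [-0.706, -0.042, 0.045, 0.706]
wrist_force: [4.2, -2.8, -2.3]
finger_gap: 3.5
t 6.17 fix pos [  1.6 -64.2  79.1] d [0.017 0.047 4.167] w [-0.007  0.003 -0.037] F [ 3.8 -3.3 -2.3] gap 3.5
```

View pics/wrist4.png

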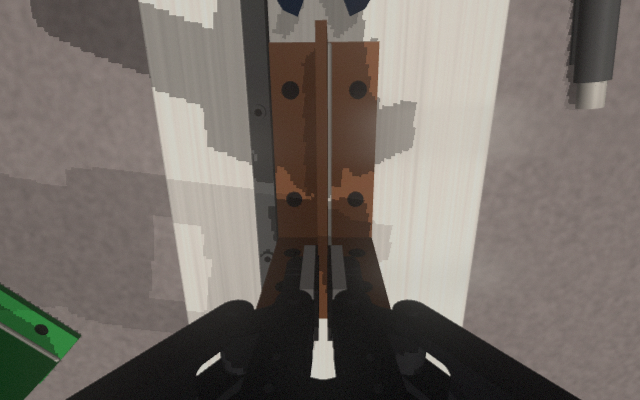

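The foot lies flush on the rail, with contact force about 4 N. The flare tips at (293,8) and (355,8) straddle the web at column 321. Into the mouth.

```bash
python3 -m handwheel '[[0.02,0.02,0.25,0,0,0,3],[0.02,0.03,0.55,0,0,0,3],[0.02,0.03,0.85,0,0,0,3],[0.02,0.03,1.15,0,0,0,3],[0.02,0.03,1.45,0,0,0,3],[0.02,0.03,1.75,0,0,0,3],[0.02,0.03,2.0,0,0,0,3],[0.02,0.03,2.0,0,0,0,3]]' 30
python3 - <<'E'
from h import *
plan([2,40,78],0)
E
```

```text
time_s: 7.22
eef_pos: [576.8, 54.0, 78.3]
eef_rot: [-0.705, -0.042, 0.045, 0.707]
wrist_force: [3.4, 1.4, -2.1]
finger_gap: 3.6
t 7.22 fix pos [  2.  -12.9  78.3] d [0.003 0.017 2.117] w [-0.025  0.004 -0.041] F [ 3.6  1.  -2.1] gap 3.6
```

```bash
python3 -m handwheel '[[0.02,0,0.25,0,0,0,3],[0.02,0,0.55,0,0,0,3],[0.02,0,0.85,0,0,0,3],[0.02,0,1.15,0,0,0,3],[0.02,0,1.45,0,0,0,3],[0.02,0,1.75,0,0,0,3],[0.02,0,2.0,0,0,0,3],[0.02,0,2.0,0,0,0,3]]' 30
python3 - <<'E'
from h import *
plan([2,48,78],0)
E
```

```text
time_s: 8.22
eef_pos: [570.8, 105.0, 78.2]
eef_rot: [-0.704, -0.042, 0.045, 0.707]
wrist_force: [-0.9, 1.1, -1.3]
finger_gap: 3.6
t 8.22 fix pos [ 2.2 38.4 78.2] d [-0.007  0.009  0.385] w [-0.044  0.006 -0.046] F [-0.7  1.2 -1.3] gap 3.6
```

```bash
python3 -m handwheel '[[0,0,0.15,0,0,0,3],[0,0,0.3,0,0,0,3],[0,0,0.4,0,0,0,3],[0,0,0.5,0,0,0,3],[0,0,0.6,0,0,0,3],[0,0,0.6,0,0,0,3]]' 30
python3 - <<'E'
from h import *
s=bot.read_state();plan([2,48,78],0)
c=dict(bot.capture('wrist')); c['q']=s['eef_rot'];c['p']=s['eef_pos']; save('wrist5',c)
cv2.imwrite('pics/w5.png',cv2.resize(c['pixels'][0:320,200:450,::-1],None,fx=1.8,fy=1.8,interpolation=cv2.INTER_CUBIC))
E
```

```text
time_s: 8.98
eef_pos: [569.8, 116.1, 78.5]
eef_rot: [0.707, 0.042, -0.045, -0.705]
wrist_force: [2.3, -16.2, 0.0]
finger_gap: 3.3
t 8.97 fix pos [ 2.5 49.6 78.5] d [-0.021  0.021 -0.063] w [ 0.031  0.017 -0.042] F [  0.3 -16.3   0. ] gap 3.3
```

View pics/w5.png

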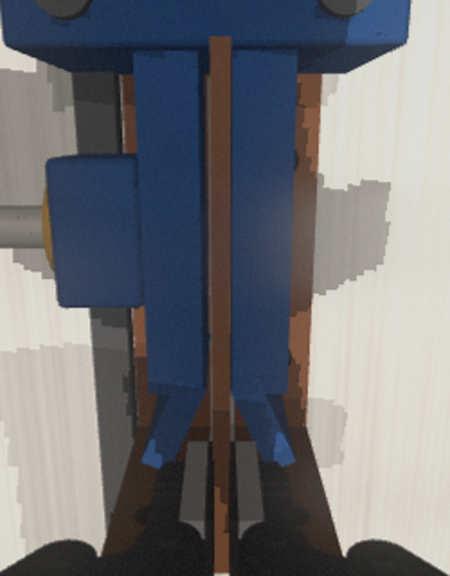

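The web's leading end is at the blue stop, crop (220,40), evenly between the cheeks. The force rose to −16 N, which means contact. I'll give it one firmer nudge and then release.

```bash
python3 -m handwheel '[[0,0,0.15,0,0,0,3],[0,0,0.25,0,0,0,3],[0,0,0.25,0,0,0,3]]' 30; python3 -m handwheel '[[0,0,0,0,0,0,30],[0,0,0,0,0,0,30],[0,0,0,0,0,0,30],[0,-1,0,0,0,0,30],[0,-2.5,0,0,0,0,30],[0,-4,0,0,0,0,30],[0,-4,0,0,0,0,30]]'
python3 - <<'E'
from h import *
plan([-150,111,160],-np.pi/2)
s=bot.read_state();c=dict(bot.capture('wrist')); c['q']=s['eef_rot'];c['p']=s['eef_pos']; save('wrist6',c)
E
```

```text
time_s: 9.4
eef_pos: [569.7, 117.5, 78.7]
eef_rot: [0.71, 0.043, -0.046, -0.701]
wrist_force: [2.0, -20.5, -0.5]
finger_gap: 3.5
time_s: 10.28
eef_pos: [572.4, 119.8, 183.3]
eef_rot: [0.71, 0.046, -0.043, -0.702]
wrist_force: [-0.5, -0.2, -0.3]
finger_gap: 30.0
t 10.28 fix pos [  5.6  52.9 183.3] d [-6.218  0.883  2.356] w [ 0.066 15.032  0.115] F [-0.5 -0.1 -0.3] gap 30.0
```

View pics/wrist6.png

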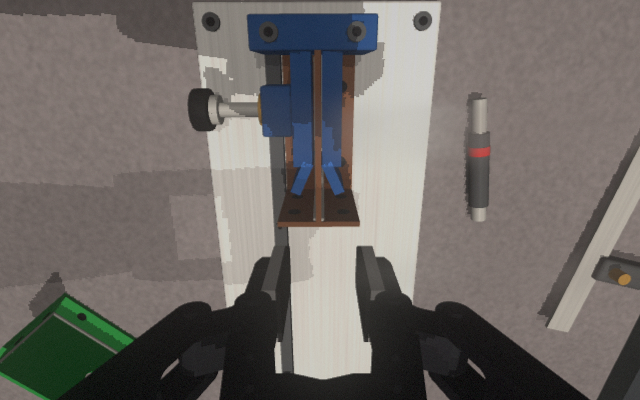

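The bracket stands in the slot with its end plate at rows 193–226. The knob is at (204,109) with its outer face at column ~189, and the gauge is at (480,160), untouched. I'll measure the knob and check that the bracket is home.

Run:
```python
from h import *
c=dict(np.load('wrist6.npz'))
M=R.from_quat(c['q']).as_matrix()
def ray(u,v,z):
    d=np.array([(u-c['cx'])/c['fx'],(v-c['cy'])/c['fy'],1]); d=M@c['mount'][:3,:3]@d; o=M@c['mount'][:3,3]+c['p']
    return (RF.T@(o+d*(z-o[2])/d[2]-FO)).round(1)
for n,u,v,z in [('knob face',189,109,54),('knob front top',200,90,54),('knob lo',200,130,54),('stop face L',250,52,78),('stop face R',377,52,78),('ep top L',279,225,91),('ep top R',359,225,91),('boss near',262,136,71),('boss far',262,86,71),('web tip',318,50,91)]: print(n,ray(u,v,z))
W=(cloud(c)-FO)@RF
s=W[95:124,188:212].reshape(-1,3); s=s[s[:,2]>35]; print('knob cloud',np.nanmin(s,0),np.nanmax(s,0))
```

```text
knob face [-94.3 108.9  54. ]
knob front top [-84.5 122.7  54. ]
knob lo [-87.8  93.1  54. ]
stop face L [-41.1 147.9  78. ]
stop face R [ 42.  148.1  78. ]
ep top L [-25.2  30.   91. ]
ep top R [33.3 30.  91. ]
boss near [-37.5  91.5  71. ]
boss far [-35.6 126.3  71. ]
web tip [  3.5 148.5  91. ]
knob cloud [-90.2486733   99.27565394  55.79460381] [-73.98766545 119.8634388   71.41879476]
```

```bash
python3 -m handwheel '[[-0.8,0,0.3,0,1.6,0,0],[-1.6,0,0.6,0,3.2,0,0],[-2.4,0.1,0.9,0,4.8,0,0],[-3.2,0.2,1.2,0,6.4,0,0],[-4,0.3,1.5,0,8,0,0],[-4.8,0.4,1.8,0,9.6,0,0],[-5.6,0.4,2.1,0,11.2,0,0],[-6.2,0.4,2.3,0,12.8,0,0]]'
python3 - <<'E'
from h import *
plan([-150,109,46],-np.pi/2)
E
```

```text
time_s: 11.32
eef_pos: [408.0, 157.2, 168.1]
eef_rot: [0.584, -0.403, 0.407, -0.575]
wrist_force: [0.7, -0.0, -0.3]
finger_gap: -0.1
t 11.32 fix pos [-153.   110.1  168.1] d [0.016 4.882 0.143] w [0.057 2.185 0.111] F [ 0.7 -0.1 -0.3] gap -0.1
```

```bash
python3 -m handwheel '[[0,0,0,0.05,1.2,0.1,0],[0,1,0.1,0.05,2.18,0.1,0],[0,2.5,0.14,0.05,2.18,0.1,0],[0,4,0.14,0.05,2.18,0.1,0],[0,4.88,0.14,0.05,2.18,0.1,0],[0,4.88,0.14,0.05,2.18,0.1,0],[0,4.88,0.14,0.05,2.18,0.1,0]]'
python3 - <<'E'
from h import *
plan([-115,109,46],-np.pi/2)
s=bot.read_state();c=dict(bot.capture('wrist')); c['q']=s['eef_rot'];c['p']=s['eef_pos']; save('wrist7',c)
E
```

```text
time_s: 12.2
eef_pos: [411.0, 157.1, 46.3]
eef_rot: [0.53, -0.468, 0.469, -0.529]
wrist_force: [0.1, -0.1, 0.5]
finger_gap: -0.1
t 12.2 fix pos [-150.1  109.5   46.3] d [0.022 0.01  1.404] w [0.005 0.007 0.01 ] F [ 0.1 -0.1  0.5] gap -0.1
```

View pics/wrist7.png

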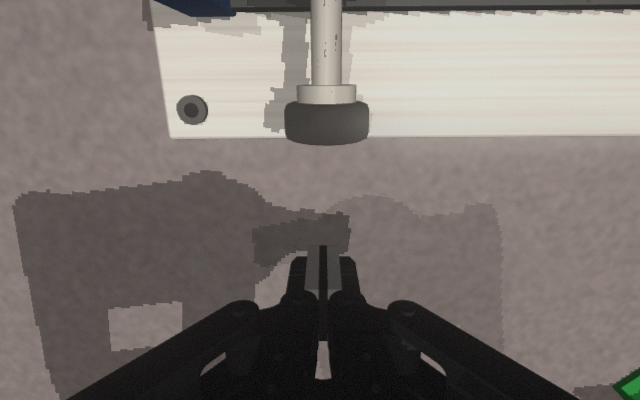

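The shut fingers (column 323) line up with the knob (centre column 327, face row ~143), about 1.5 mm to the left. I'll correct that and push.

```bash
python3 -m handwheel '[[0.03,0,0.7,0,0,0,0],[0.06,0,1.3,0,0,0,0],[0.06,0,1.6,0,0,0,0],[0.06,0,1.8,0,0,0,0],[0.06,0,2.0,0,0,0,0],[0.06,0,2.2,0,0,0,0],[0.06,0,2.4,0,0,0,0],[0.06,0,2.5,0,0,0,0]]'
python3 - <<'E'
from h import *
plan([-71,108,46],-np.pi/2)
E
```

```text
time_s: 13.25
eef_pos: [473.7, 163.4, 46.7]
eef_rot: [0.53, -0.468, 0.469, -0.53]
wrist_force: [-2.5, 1.5, 1.3]
finger_gap: 0.3
t 13.25 fix pos [-87.1 108.2  46.7] d [0.009 0.028 0.645] w [-0.001  0.007  0.007] F [-2.3  1.8  1.3] gap 0.3
```

Contact is about 3 N and the pin is moving. Continuing until it seats.

```bash
python3 -m handwheel '[[0,0,0.15,0,0,0,0],[0,0,0.3,0,0,0,0],[0,0,0.45,0,0,0,0],[0,0,0.55,0,0,0,0],[0,0,0.65,0,0,0,0],[0,0,0.7,0,0,0,0],[0,0,0.7,0,0,0,0]]'
python3 - <<'E'
from h import *
plan([-71,108,46],-np.pi/2)
E
```

```text
time_s: 14.12
eef_pos: [488.4, 165.3, 46.5]
eef_rot: [0.532, -0.47, 0.467, -0.528]
wrist_force: [-12.8, -1.3, 9.8]
finger_gap: 0.1
t 14.12 fix pos [-72.2 108.3  46.5] d [0.011 0.02  0.05 ] w [0.07  0.007 0.01 ] F [-12.8   0.3   9.8] gap 0.1
```

```bash
python3 -m handwheel '[[0,0,0.1,0,0,0,0],[0,0,0.2,0,0,0,0],[0,0,0.3,0,0,0,0],[0,0,0.3,0,0,0,0]]'
python3 - <<'E'
from h import *
plan([-71,108,46],-np.pi/2)
E
python3 -m handwheel '[[0,0,-0.5,0,0,0,0],[0,0,-1.5,0,0,0,0],[0,0,-2.2,0,0,0,0],[0,-1,-2.4,0,0,0,0],[0,-2.5,-2.4,0,0,0,0],[0,-4.5,-2.4,0,0,0,0],[0,-4.5,-2.4,0,0,0,0]]'
python3 - <<'E'
from h import *
s=bot.read_state();plan([-71,108,46],-np.pi/2)
c=dict(bot.capture('wrist')); c['q']=s['eef_rot'];c['p']=s['eef_pos']; save('wrist8',c)
sc=bot.capture('scene'); save('scene8',sc)
a=cv2.resize(sc['pixels'][175:265,200:460,::-1],(780,270),interpolation=cv2.INTER_CUBIC)
b=cv2.resize(c['pixels'][0:200,60:640,::-1],(780,269))
cv2.imwrite('pics/fin.png',np.vstack([a,b]))
E
```

```text
time_s: 14.62
eef_pos: [488.3, 165.3, 46.3]
eef_rot: [0.538, -0.474, 0.462, -0.522]
wrist_force: [-33.2, -4.2, 27.9]
finger_gap: -0.2
t 14.62 fix pos [-72.4 108.3  46.3] d [0.011 0.009 0.056] w [0.275 0.011 0.022] F [-33.5  -0.2  27.9] gap -0.2
time_s: 15.5
eef_pos: [435.8, 159.2, 165.9]
eef_rot: [0.535, -0.472, 0.465, -0.525]
wrist_force: [-0.5, -0.0, 0.6]
finger_gap: -0.1
t 15.5 fix pos [-125.2  108.6  165.9] d [0.021 4.76  2.247] w [0.158 0.01  0.014] F [-0.5  0.   0.6] gap -0.1
```

View pics/fin.png

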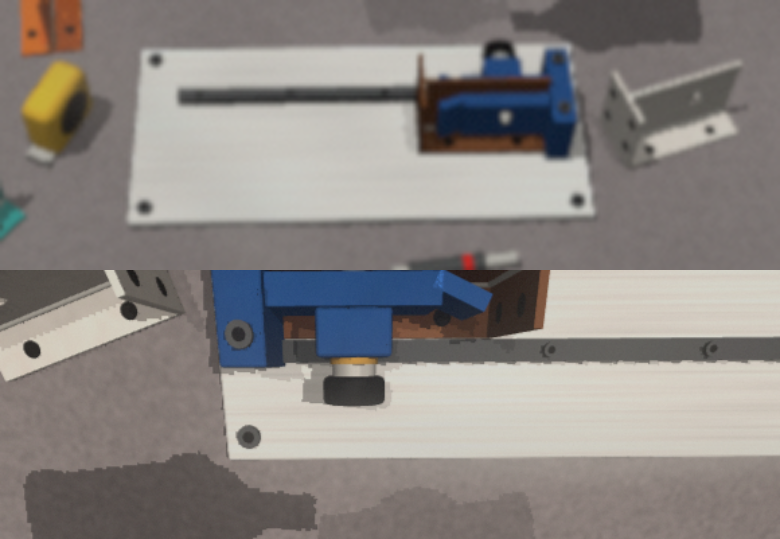

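The pin nose shows out of the far cheek at (505,117), and the collar is on the brass bushing at (353,362). The white bracket, tape measure and gauge are where they were, and the robot is clear, so I'm handing in.

```bash
python3 -c "
from h import *
print(bot.close_job())"
```

```text
the job is handed in; nothing more can be done
None
```

The brown bracket is in the slot against the end stop, the check pin is pushed through its hole, and I handed the job in at about 15.6 s. No verdict is reported.

**What I did:** I gripped the bracket's web lightly and slid it along the plate against the rail, then into the slot until it met the stop at about 20 N. After releasing it, I pushed the pin in by its knob with shut fingers until it stopped, taking 33 N with no further travel.

**Last checks:**
- **Pin:** the final pictures show its nose out of the far cheek and the collar on the brass bushing.
- **Bracket:** it stands square in the slot. I took no separate measurement after the pin went in.
- **Other items:** the white bracket, the tape measure and the visible part of the gauge show no movement in the pictures.
- **Robot:** it was clear, with wrist force below 1 N.

**Disagreements:** the scene and wrist cameras differed by 2–4 mm on where the fixture is. I therefore relied on contact with the rail, stop and bushing. The wrist camera put the stop face about 2 mm short of its stated place, so it could not confirm "home" to better than that. The pin reading is also indirect, from its stop and the pictures.

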